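# Slide the stage insert out past the ledge end

## Robot

A 7-joint arm with a two-finger parallel gripper is mounted at the origin on the work surface. World frame = base frame: x ahead of the robot, y to its left, z up, the work surface at z = 0. Lengths are in m, angles in rad, forces in N, time in s.
With the tool pointing down it reaches from about 0.4 to 0.9 m from the base axis. Payload 5.6 kg.
Tool frame: the origin (TCP) lies at the very end of the fingers, on their centre line; the grasp point (between the pads) lies bot.pinch_z behind it (bot.pinch_z is the distance from the TCP to the grasp point, in m); x points along the fingers, y is the direction in which the jaws open and shut, and the axes are right-handed (so a half turn about x gives the same grasp; the last joint's range is limited). The gripper opens to 92 mm and grips with 3 to 60 N. Pads are 20 mm wide; open, the fingers measure 128 mm over their backs; the gripper's body (75 mm by 189 mm) begins 69 mm behind the grasp point.
Start: joints at [-1.332, 0.468, -0.012, 1.603, 0.006, 1.071, -0.056], TCP at [0.181, 0.624, 0.215] pointing down, gripper open.
Joint ranges: [-2.53, 2.53], [-0.31, 2.02], [-1.57, 1.55], [0.28, 2.44], [-1.29, 4.43], [0.15, 1.84], [-2.92, 2.92]. Speed limits (rad/s): [2.57, 2.57, 3.14, 3.14, 3.14, 3.14, 3.14].

## Interface

Orientations are given as a unit quaternion [w, x, y, z].
In Python, from bench import bot gives the robot as it stands. The module is installed in compiled form; this text tells all that it offers.
- The arm moves only by the tool servo_tool, never from a script. Its argument "commands" is a list that holds one entry, the list of rows, each a list of 7 numbers: the closure, from 0 (fully open) to 1 (shut), then the shift along the tool's x, y, z in m, then the turn, a rotation vector about the tool's x, y, z in rad. In form: [[[gripper, tx, ty, tz, ax, ay, az], ...]]. A call has exactly 10 rows; each row is the pose to reach, as a shift and turn from the pose commanded when the call began, along the tool's axes at that moment; what a row does not reach only later rows make up. A row lasts 1/12 s, in which the tool goes at most 41.7 mm and 7.16 degrees, less where a joint would pass 70% of its speed; a pose out of reach is approached as far as the arm can. A call with a gripper value outside its range is refused whole. The fingers move at their own pace and stop on an object; the grip force is fixed at half the most. Time passes only in rows, so rows that repeat a pose let the fingers close, or fill a call up. It gives the time, the measured TCP pose, the force and the opening at its end, in the units of the state.
- bot.get_obs(): the state, without advancing time (a new reading comes with each control period).
- bot.snapshot(name): name is "scene" or "top" or "wrist"; returns the picture (420x560x3 uint8, red, green, blue); there is no depth.
- bot.get_calibration(name): a dict with "intrinsics" (3x3 intrinsics, pixels), "k1" (the pictures are not rectified: a ray, as slopes to the right and down, at radius r is drawn at 1 + k1 r^2 times it, then the intrinsics apply), "R" (3x3) and "t" (3): a world point X has camera coordinates R X + t. Camera axes: x right, y down, z forward; pixel columns grow to the right and rows downward; lengths in m; the calibration is good to about 2 mm. A picture is of the moment at which its call begins: read the wrist's pose just before it. get_calibration takes no time and is no camera call; for the wrist camera it gives the pose at the moment of the call.
- bot.hand_in(): hands the job in, once; it reports no verdict.
The state is a dict: "clock": time; "q": joint angles; "qvel": joint speeds; "joint_torque": joint torques, N m; "tcp_pos": TCP position; "tcp_rot": TCP orientation; "ft_force": force on the tool from outside, world axes, zero at the start; "torque": the same for the moment, N m; "opening": opening from 0.0 (shut) to 1.0 (fully open).
Only numpy, scipy, OpenCV 4.12 (cv2) and the standard library are available. Lean on these libraries where they do the work, as an engineer would, in place of code of your own. Each camera call takes 0.05 s, during which the arm holds its last target. There are 200 camera calls.

## Task

Push the dark windowed stage-insert plate along the stone ledge so that its end sticks out about 40 mm past the open end of the ledge (the end away from the two vials), ready to be picked up by its edge, with its long side lying straight against the metal guide strip. Only push it with the fingers: keep it lying flat on the ledge, never lift it or let it tip off. Leave everything else where it stands and finish clear of it all.

Things in the scene. Friction and masses are not known exactly. Their poses are not given: they have to be found in the camera images.
- ledge: low fixed stone shelf, 150 mm deep (its x), 360 mm long (its y), top 60 mm above the table, turned up to 20 degrees. Origin: centre of its underside, on the table. Along its far (+x) edge runs an aluminium guide strip of the full length, 8 mm thick, 14 mm high above the top, inner face at x = +67 mm. Its -y end carries the two vials; its +y end is open.
- ledge_end (a point): middle of the top edge of the ledge's open (+y) end: at x = 0, y = +180 mm, z = 60 mm in the ledge's frame
- plate: dark steel plate lying flat on the ledge: 80 mm (its x), 120 mm (its y), 6 mm thick, 0.1 to 0.21 kg, two windows 50 x 36 mm. Origin: centre of its underside, z up. Starts wholly on the ledge, 10 mm or more off the strip, turned up to 13 degrees from the ledge; slides freely. In the ledge's frame its origin is at x = 27 mm when against the strip, y = 160 mm at 40 mm overhang.
- vial_a: black-capped glass vial, 22 mm across, 45 mm tall, standing on the -y end of the ledge. Origin: centre of its underside. Leave it alone.
- vial_b: second such vial beside vial_a, nearer the ledge's front. Origin: centre of its underside. Leave it alone.
- canister_a: white plastic objective canister, 42 mm across, 62 mm tall, on the table in front of the ledge. Origin: centre of its underside. Leave it alone.
- canister_b: white plastic objective canister, 42 mm across, 55 mm tall, on the table in front of the ledge. Origin: centre of its underside. Leave it alone.
- dish: open round glass dish, 60 mm across, 14 mm tall, on the table behind the ledge. Origin: centre of its underside. Leave it alone.
- mouse: black computer mouse, 100 x 58 x 32 mm, on the table behind the ledge. Origin: centre of its underside. Leave it alone.
- cover: small solid aluminium cover plate, 50 x 76 x 5 mm, lying on the table behind the ledge: not the plate to be pushed. Origin: centre of its underside. Leave it alone.
Mind the look-alikes: they are no part of the job. Of the things that look like the plate, the smallest one is meant.

How it is judged:
At the end, for the whole second after the job is handed in: The plate rests flat on the ledge (within 4 mm in height, tilt below 0.05 rad), its end 27 to 53 mm past the open end of the ledge, its long side within 0.09 rad of the guide strip's direction and within about 8 mm of the strip, its speed below 0.01 m/s (y of plate in the frame of ledge between 0.147 and 0.173 m and x of plate in the frame of ledge above 0.019 m and z of plate in the frame of ledge between 0.056 and 0.064 m and angle between the y axis of plate and the y axis of ledge, either way round below 0.09 rad and angle between plate's own z axis and vertical below 0.05 rad and linear speed of plate below 0.01 m/s); the robot touches nothing.
It fails at once if the plate is lifted more than 8 mm off the ledge (z of plate in the frame of ledge above 0.068 m).
It fails at once if the plate is tipped by more than 0.15 rad (angle between plate's own z axis and vertical above 0.15 rad).
It fails at once if a bystander is moved more than 15 mm or knocked over (distance of any of vial_a, vial_b, canister_a, canister_b, dish, mouse, cover from where it was at the start of the episode above 0.015 m or angle between any of vial_a, vial_b, canister_a, canister_b, dish's own z axis and vertical above 0.4 rad).
It also fails if it takes over 64 s, if anything falls off the work surface, if the arm or the gripper's body presses on something with over 40 N, if the wrist force passes 120 N, or if a joint passes its speed limit or range.

## Working session

There is one attempt and no reset: what is moved stays moved. The work goes in short steps, Python scripts to look and compute and a tool call to move; the robot and the scene stay as the last step left them, time stands still between calls to the robot, and variables do not carry over. Pictures are saved under pics/ and viewed, about 8 in all and at most 12, crops included, and the job is handed in when it is done.

Besides the shell and the picture viewer there is one more tool, called after ">>>" as a command line: name --argument value ..., lists and objects as JSON in quotes. servo_tool: Moves the arm, as the interface text tells. Its arguments: {"type":"object","properties":{"commands":{"type":"array"}},"required":["commands"]}

```bash
mkdir -p pics
cat > h.py <<'E'
import numpy as np, cv2
from bench import bot
def snap(n,f):
    c=bot.get_calibration(n); im=bot.snapshot(n); cv2.imwrite(f'pics/{f}.png',im[:,:,::-1]); return im,c
def ray(c,u,v):
    K=np.array(c["intrinsics"]); d=np.linalg.inv(K)@[u,v,1]; x=d[:2]/d[2]; s=x.copy()
    for _ in range(30): s=x/(1+c["k1"]*(s@s))
    R=np.array(c["R"]);return -R.T@np.array(c["t"]),R.T@np.append(s,1)
def at(c,u,v,z):
    o,d=ray(c,u,v); return o+d*(z-o[2])/d[2]
def proj(c,X):
    p=np.array(c["R"])@np.array(X)+c["t"]; s=p[:2]/p[2]; s=s*(1+c["k1"]*(s@s)); return (np.array(c["intrinsics"])@np.append(s,1))[:2]
E
python3 - <<'E'
from h import *
np.set_printoptions(precision=4,suppress=True)
for n in("top","scene"):
    im,c=snap(n,n+'0'); print(n,c)
o=bot.get_obs(); print(o["clock"],o["tcp_pos"],o["tcp_rot"],bot.pinch_z)
E
```

```text
top {'intrinsics': array([[423.8905,   0.    , 279.2744],
       [  0.    , 423.8905, 212.9032],
       [  0.    ,   0.    ,   1.    ]]), 'k1': 0.01642955206861796, 'R': array([[ 0.0097, -0.9996,  0.0267],
       [-0.9977, -0.0115, -0.0671],
       [ 0.0674, -0.026 , -0.9974]]), 't': array([0.077 , 0.5349, 0.8303])}
scene {'intrinsics': array([[436.6099,   0.    , 276.0056],
       [  0.    , 436.6099, 207.7498],
       [  0.    ,   0.    ,   1.    ]]), 'k1': -0.1109717136677712, 'R': array([[ 0.7017,  0.7125, -0.0043],
       [ 0.5438, -0.5394, -0.6429],
       [-0.4604,  0.4488, -0.7659]]), 't': array([-0.4444, -0.194 ,  1.0644])}
0.1 [0.1807 0.6238 0.2137] [ 0.7001  0.0987  0.7001 -0.0999] 0.0187
```

View pics/top0.png

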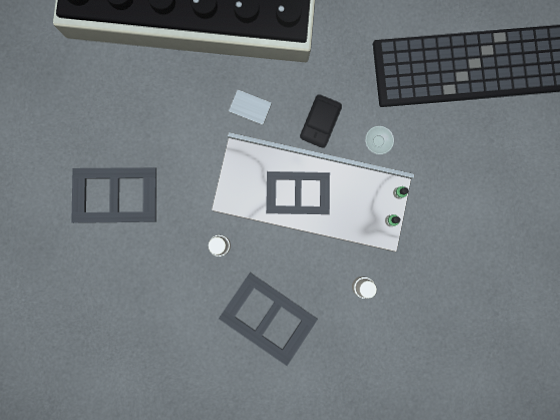

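View pics/scene0.png

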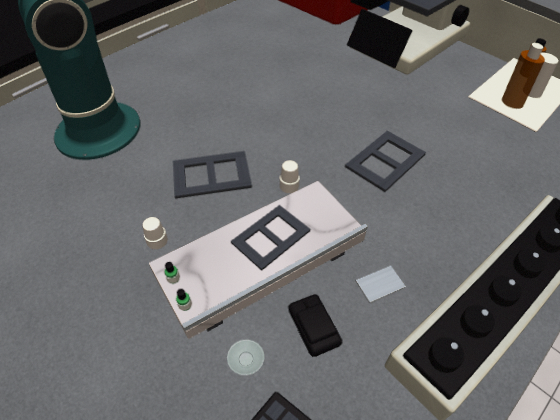

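The top picture shows three dark windowed plates. One is on the ledge at (298,193), one on the table at (114,195) and a larger one on the table at (268,318). The ledge one is the smallest and matches the description, so I choose it. The vials are at about (402,191) and (393,220), and the open end is on the left, from (229,135) to (212,210). Next I take a close crop and measure.

```bash
cat >> h.py <<'E'
def platemask(im,box):
    u0,v0,u1,v1=box; g=im.max(2).astype(int); m=np.zeros(g.shape,np.uint8)
    m[v0:v1,u0:u1]=(g[v0:v1,u0:u1]<110)*255
    n,l,s,_=cv2.connectedComponentsWithStats(m); i=1+np.argmax(s[1:,4]); return (l==i).astype(np.uint8)
def plate(im,c,box=(255,160,345,225),z=.066):
    m=platemask(im,box); k,_=cv2.findContours(m,cv2.RETR_EXTERNAL,cv2.CHAIN_APPROX_NONE)
    p=max(k,key=cv2.contourArea)[:,0]
    w=np.array([at(c,u,v,z)[:2] for u,v in p],np.float32)
    return p,cv2.minAreaRect(w*1000)
E
python3 - <<'E'
from h import *
np.set_printoptions(precision=4,suppress=True)
im=cv2.imread('pics/top0.png')[:,:,::-1]; c=bot.get_calibration("top")
p,r=plate(im,c); print("plate",r); print(cv2.boxPoints(r))
for n,(u,v) in dict(fl=(212,210),fr=(397,250)).items(): print(n,at(c,u,v,.06))
for n,(u,v) in dict(sl=(229,135),sr=(413,175)).items(): print(n,at(c,u,v,.074))
print("vials",at(c,404,189,.105),at(c,395,218,.105)); print("can",at(c,218,244,.06),at(c,368,288,.06))
# ledge: edge fit, white region
hsv=cv2.cvtColor(np.ascontiguousarray(im),cv2.COLOR_RGB2HSV)
m=((im.min(2)>150)).astype(np.uint8); m[:125]=0;m[:, :205]=0;m[255:]=0;m[:,420:]=0
m[np.add.outer(np.arange(420),-np.arange(560)*40/185)>210-212*40/185+6]=0
k,_=cv2.findContours(m,cv2.RETR_EXTERNAL,cv2.CHAIN_APPROX_NONE); k=max(k,key=cv2.contourArea)[:,0]
w=np.array([at(c,u,v,.06)[:2] for u,v in k],np.float32)
q=cv2.minAreaRect(w*1000); print("white",q); print(cv2.boxPoints(q)); 
cv2.imwrite('pics/crop0.png',cv2.resize(im[110:265,195:425,::-1],None,fx=3.4,fy=3.4,interpolation=cv2.INTER_CUBIC))
E
```

```text
plate ((569.9119873046875, 49.62028884887695), (77.91026306152344, 115.84370422363281), 0.658235490322113)
[[530.294  107.0908]
 [531.6248  -8.7453]
 [609.53    -7.8502]
 [608.1992 107.9858]]
fl [0.5352 0.211  0.06  ]
fr [ 0.4632 -0.1403  0.06  ]
sl [0.6759 0.1801 0.074 ]
sr [ 0.6048 -0.1676  0.074 ]
vials [ 0.574  -0.1402  0.105 ] [ 0.5213 -0.1234  0.105 ]
can [0.4712 0.1985 0.06  ] [ 0.3914 -0.0846  0.06  ]
white ((567.8826904296875, 22.898651123046875), (359.5079345703125, 142.94180297851562), 78.0980453491211)
[[ 460.8763 -138.251 ]
 [ 600.7451 -167.731 ]
 [ 674.8892  184.0483]
 [ 535.0203  213.5283]]
```

View pics/crop0.png

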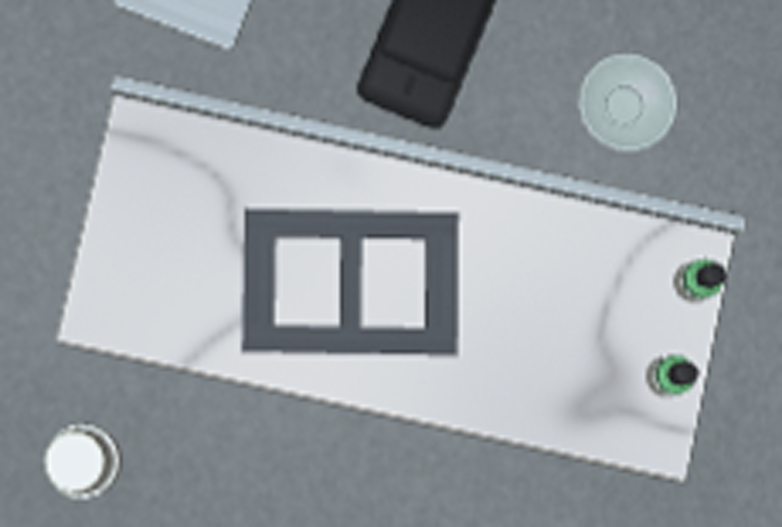

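The crop confirms the windowed plate on the ledge, with both vials at the far right end. The measured sizes agree with those given: ledge 360 × 143 to the strip, plate 116–120 × 78–80. Plan: push the front long side towards the strip with two spread fingers, which also squares it. Then push the −y short end along the strip.

```bash
cat >> h.py <<'E'
from scipy.spatial.transform import Rotation as Ro
O=np.array([.5717,.021]); T=-.2077
EX=np.array([np.cos(T),np.sin(T)]); EY=np.array([-np.sin(T),np.cos(T)])
def L(p): d=np.asarray(p)[:2]-O; return np.array([d@EX,d@EY])
def W(x,y): return O+x*EX+y*EY
def tool():
    o=bot.get_obs(); q=o["tcp_rot"]; return o,Ro.from_quat([q[1],q[2],q[3],q[0]])
def go(x,y,z,jaw):  # ledge-frame target; jaw axis along world dir jaw (2D)
    o,R=tool(); M=R.as_matrix(); p=np.array(o["tcp_pos"])
    s=np.sign(jaw@M[:2,1]) ; yy=np.append(jaw*s,0); xx=np.array([0,0,-1.]); Rt=Ro.from_matrix(np.c_[xx,yy,np.cross(xx,yy)])
    np.set_printoptions(precision=4,suppress=True)
    print("t",o["clock"],"ledge",L(p),p[2],"shift",M.T@(np.append(W(x,y),z)-p),"rot",(R.inv()*Rt).as_rotvec(),"F",o["ft_force"],"op",o["opening"],"q",np.array(o["q"]))
    print("per mm: ledge x",M.T@np.append(EX,0),"ledge y",M.T@np.append(EY,0),"z",M.T@[0,0,1])
E
python3 -c "
from h import *
print(tool()[1].as_matrix())
go(-.082,.028,.15,EY)"
```

```text
[[-2.92984863e-04  2.78096460e-01  9.60553108e-01]
 [-1.59541437e-03  9.60551797e-01 -2.78096567e-01]
 [-9.99998684e-01 -1.61395832e-03  1.62251953e-04]]
t 0.1 ledge [-0.5069  0.5092] 0.21373560676393444 shift [ 0.0645 -0.4483  0.4594] rot [-0.0741  0.0001  0.0016] F [ 0.0634 -0.4063 -0.2184] op 1.0013952886991082 q [-1.332   0.4683 -0.0116  1.6035  0.0061  1.0714 -0.0563]
per mm: ledge x [0.     0.074  0.9973] ledge y [-0.0016  0.9973 -0.074 ] z [-1.     -0.0016  0.0002]
```

>>> servo_tool --commands '[[[0.35, 0, -0.224, 0.23, -0.074, 0, 0], [0.35, 0, -0.224, 0.23, -0.074, 0, 0], [0.35, 0, -0.224, 0.23, -0.074, 0, 0], [0.35, 0, -0.224, 0.23, -0.074, 0, 0], [0.35, 0, -0.448, 0.459, -0.074, 0, 0], [0.35, 0, -0.448, 0.459, -0.074, 0, 0], [0.35, 0, -0.448, 0.459, -0.074, 0, 0], [0.35, 0, -0.448, 0.459, -0.074, 0, 0], [0.35, 0, -0.448, 0.459, -0.074, 0, 0], [0.35, 0, -0.448, 0.459, -0.074, 0, 0]]]'

```text
clock: 0.93
tcp_pos: [0.3867, 0.2598, 0.2145]
tcp_rot: [0.703, 0.073, 0.703, -0.073]
ft_force: [-0.1, 0.2, -0.2]
opening: 0.653
```

```bash
python3 -c "
from h import *
go(-.084,.028,.1,EY)"
```

```text
t 0.9333 ledge [-0.2303  0.1956] 0.21453198849149363 shift [ 0.1145 -0.1676  0.1463] rot [-0.     -0.0002 -0.    ] F [-0.1029  0.2136 -0.2067] op 0.652848339468147 q [-0.799   0.1514  0.1495  2.0459 -0.0279  0.9462  0.7282]
per mm: ledge x [-0.0002  0.      1.    ] ledge y [ 0.  1. -0.] z [-1.      0.     -0.0002]
```

>>> servo_tool --commands '[[[0.35, 0, -0.16, 0.14, 0, 0, 0], [0.35, 0, -0.16, 0.14, 0, 0, 0], [0.35, 0, -0.16, 0.14, 0, 0, 0], [0.35, 0, -0.16, 0.14, 0, 0, 0], [0.35, 0, -0.16, 0.14, 0, 0, 0], [0.35, 0, -0.16, 0.14, 0, 0, 0], [0.35, 0.09, -0.16, 0.14, 0, 0, 0], [0.35, 0.09, -0.16, 0.14, 0, 0, 0], [0.35, 0.09, -0.16, 0.14, 0, 0, 0], [0.35, 0.09, -0.16, 0.14, 0, 0, 0]]]'

```text
clock: 1.77
tcp_pos: [0.4879, 0.0761, 0.1224]
tcp_rot: [0.701, 0.072, 0.705, -0.074]
ft_force: [0.4, 0.3, -0.0]
opening: 0.649
```

```bash
python3 -c "
from h import *
go(-.084,.028,.063,EY)"
```

```text
t 1.7667 ledge [-0.0933  0.0366] 0.12236615340359837 shift [ 0.0593 -0.0084  0.0097] rot [-0.0001 -0.0058  0.0034] F [ 0.3582  0.31   -0.0424] op 0.6494751458379057 q [-0.47    0.3396  0.2939  2.0685 -0.1395  0.7586  1.2732]
per mm: ledge x [-0.0058  0.0001  1.    ] ledge y [-0.0034  1.     -0.0001] z [-1.     -0.0034 -0.0058]
```

>>> servo_tool --commands '[[[0.35, 0, -0.008, 0.008, 0, 0, 0], [0.35, 0, -0.008, 0.008, 0, 0, 0], [0.35, 0.02, -0.008, 0.008, 0, 0, 0], [0.35, 0.04, -0.008, 0.008, 0, 0, 0], [0.35, 0.05, -0.008, 0.008, 0, 0, 0], [0.35, 0.055, -0.008, 0.008, 0, 0, 0], [0.35, 0.058, -0.008, 0.008, 0, 0, 0], [0.35, 0.058, -0.008, 0.008, 0, 0, 0], [0.35, 0.058, -0.008, 0.008, 0, 0, 0], [0.35, 0.058, -0.008, 0.008, 0, 0, 0]]]'

```text
clock: 2.6
tcp_pos: [0.4972, 0.0671, 0.0675]
tcp_rot: [0.704, 0.074, 0.703, -0.073]
ft_force: [-0.1, -0.0, -1.0]
opening: 0.651
```

```bash
python3 -c "
from h import *
go(-.04,.028,.063,EY)
im,c=snap('scene','s1')
cv2.imwrite('pics/s1c.png',cv2.resize(im[150:350,110:390,::-1],None,fx=2.8,fy=2.8))"
```

```text
t 2.6 ledge [-0.0824  0.0298] 0.06746638965908977 shift [ 0.0045 -0.0017  0.0424] rot [-0.0003  0.0014 -0.0008] F [-0.1279 -0.0461 -1.0025] op 0.6505955693090312 q [-0.4217  0.4418  0.2681  2.0854 -0.1923  0.6356  1.3397]
per mm: ledge x [0.0014 0.0003 1.    ] ledge y [ 0.0008  1.     -0.0003] z [-1.      0.0008  0.0014]
```

View pics/s1c.png

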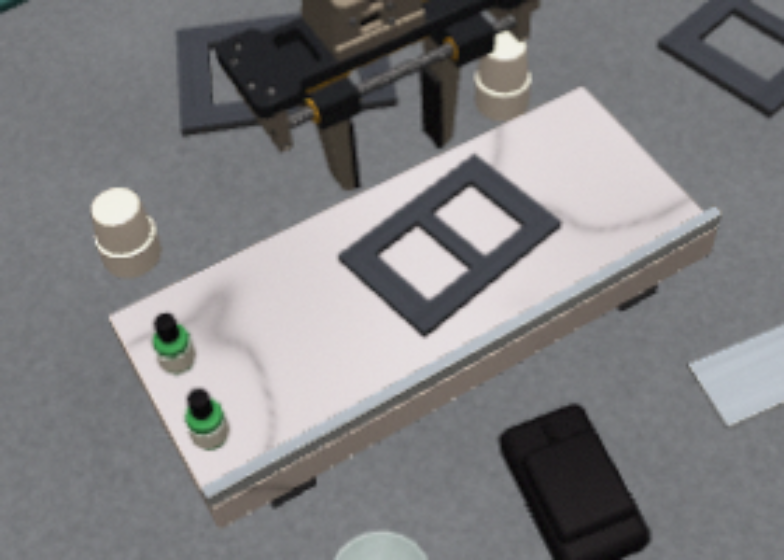

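The fingers stand at the front edge of the ledge, with tips at crop (345,187) and (437,140). They straddle the plate's middle and are clear of the canisters. Next I go down 4 mm and push towards the strip.

>>> servo_tool --commands '[[[0.35, 0.003, -0.001, 0, 0, 0, 0], [0.35, 0.004, -0.001, 0.003, 0, 0, 0], [0.35, 0.004, -0.001, 0.008, 0, 0, 0], [0.35, 0.004, -0.001, 0.013, 0, 0, 0], [0.35, 0.004, -0.001, 0.018, 0, 0, 0], [0.35, 0.004, -0.001, 0.022, 0, 0, 0], [0.35, 0.004, -0.001, 0.026, 0, 0, 0], [0.35, 0.004, -0.001, 0.03, 0, 0, 0], [0.35, 0.004, -0.001, 0.034, 0, 0, 0], [0.35, 0.004, -0.001, 0.034, 0, 0, 0]]]'

```text
clock: 3.48
tcp_pos: [0.5306, 0.0588, 0.0626]
tcp_rot: [0.704, 0.073, 0.703, -0.073]
ft_force: [-0.3, 0.5, -0.1]
opening: 0.65
```

```bash
python3 -c "
from h import *
go(-.025,.028,.063,EY)
im,c=snap('scene','s2')
cv2.imwrite('pics/s2c.png',cv2.resize(im[150:350,110:390,::-1],None,fx=2.8,fy=2.8))"
```

```text
t 3.4833 ledge [-0.048   0.0285] 0.06263803982502689 shift [-0.0003 -0.0005  0.023 ] rot [-0.0004  0.0011 -0.    ] F [-0.2892  0.508  -0.1164] op 0.6501005318827746 q [-0.3862  0.493   0.265   2.0112 -0.2027  0.6611  1.3719]
per mm: ledge x [0.0011 0.0004 1.    ] ledge y [ 0.      1.     -0.0004] z [-1.      0.      0.0011]
```

View pics/s2c.png

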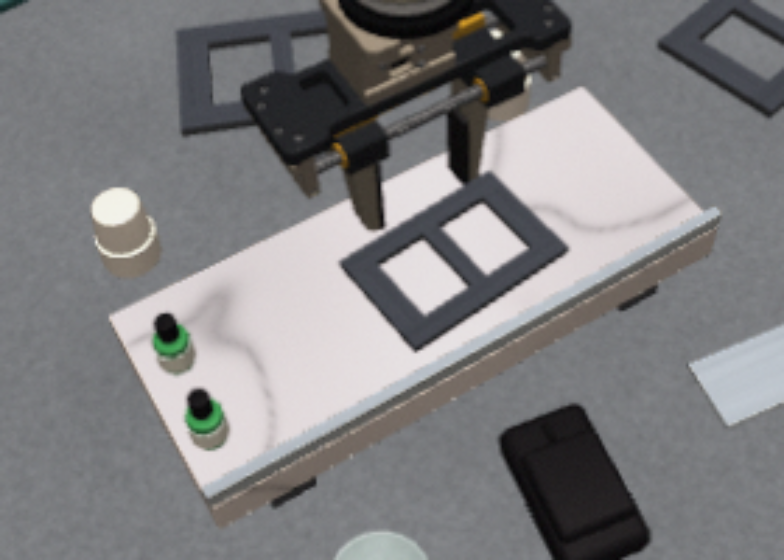

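The plate has turned nearly parallel and lies flat, with its far corners at crop (415,348) and (567,247). The push goes on.

>>> servo_tool --commands '[[[0.35, 0, 0, 0.003, 0, 0, 0], [0.35, 0, 0, 0.006, 0, 0, 0], [0.35, 0, 0, 0.009, 0, 0, 0], [0.35, 0, 0, 0.012, 0, 0, 0], [0.35, 0, 0, 0.015, 0, 0, 0], [0.35, 0, 0, 0.018, 0, 0, 0], [0.35, 0, 0, 0.02, 0, 0, 0], [0.35, 0, 0, 0.022, 0, 0, 0], [0.35, 0, 0, 0.022, 0, 0, 0], [0.35, 0, 0, 0.022, 0, 0, 0]]]'

```text
clock: 4.37
tcp_pos: [0.5515, 0.0543, 0.0627]
tcp_rot: [0.704, 0.073, 0.703, -0.073]
ft_force: [0.3, -1.2, -0.6]
opening: 0.649
```

```bash
python3 -c "
from h import *
go(-.023,.028,.063,EY)"
```

```text
t 4.3667 ledge [-0.0266  0.0284] 0.06265664760003682 shift [-0.0003 -0.0004  0.0036] rot [-0.0003  0.0009 -0.0001] F [ 0.3204 -1.198  -0.6444] op 0.6494773566434037 q [-0.368   0.52    0.2648  1.9621 -0.2068  0.6844  1.387 ]
per mm: ledge x [0.0009 0.0003 1.    ] ledge y [ 0.0001  1.     -0.0003] z [-1.      0.0001  0.0009]
```

Creep on towards contact, watching the force.

>>> servo_tool --commands '[[[0.35, 0, 0, 0.0005, 0, 0, 0], [0.35, 0, 0, 0.001, 0, 0, 0], [0.35, 0, 0, 0.0015, 0, 0, 0], [0.35, 0, 0, 0.002, 0, 0, 0], [0.35, 0, 0, 0.002, 0, 0, 0], [0.35, 0, 0, 0.0025, 0, 0, 0], [0.35, 0, 0, 0.003, 0, 0, 0], [0.35, 0, 0, 0.003, 0, 0, 0], [0.35, 0, 0, 0.003, 0, 0, 0], [0.35, 0, 0, 0.003, 0, 0, 0]]]'

```text
clock: 5.2
tcp_pos: [0.5542, 0.0539, 0.0626]
tcp_rot: [0.703, 0.073, 0.703, -0.073]
ft_force: [-1.3, 0.3, 0.1]
opening: 0.652
```

```bash
python3 -c "
from h import *
go(-.06,.028,.063,EY)
im,c=snap('scene','s3')
p,r=plate(im,c,(225,215,330,290)); b=cv2.boxPoints(r)/1000
print(r,[L(q) for q in b])"
```

```text
t 5.2 ledge [-0.0239  0.0285] 0.06260120206684663 shift [-0.0004 -0.0005 -0.0361] rot [-0.0002  0.0003 -0.0001] F [-1.265   0.2634  0.0967] op 0.6523405493450776 q [-0.3657  0.5237  0.2646  1.9554 -0.2075  0.688   1.3889]
per mm: ledge x [0.0003 0.0002 1.    ] ledge y [ 0.0001  1.     -0.0002] z [-1.      0.0001  0.0003]
((562.3124389648438, 40.776309967041016), (120.2920913696289, 153.4720001220703), 77.9079360961914) [array([-0.0902, -0.0425]), array([ 0.0633, -0.043 ]), array([0.0637, 0.0773]), array([-0.0898,  0.0778])]
```

The plate is now at about y = 17 mm, far side x ≈ 64 mm, and parallel within 0.2°. Next I back off, lift and turn a quarter turn for the end push.

>>> servo_tool --commands '[[[0.35, 0, 0, -0.025, 0, 0, 0], [0.35, 0, 0, -0.025, 0, 0, 0], [0.35, -0.03, 0, -0.025, 0, 0, 0], [0.35, -0.06, 0, -0.025, 0, 0, 0], [0.74, -0.06, -0.05, 0, 0.4, 0, 0], [0.74, -0.06, -0.1, 0.03, 0.8, 0, 0], [0.74, -0.06, -0.1, 0.05, 0.8, 0, 0], [0.74, -0.06, -0.1, 0.05, 0.8, 0, 0], [0.74, -0.06, -0.1, 0.05, 0.8, 0, 0], [0.74, -0.06, -0.1, 0.05, 0.8, 0, 0]]]'

```text
clock: 6.08
tcp_pos: [0.5833, -0.0559, 0.1227]
tcp_rot: [0.627, 0.328, 0.626, -0.328]
ft_force: [0.4, 0.1, 0.1]
opening: 0.262
```

>>> servo_tool --commands '[[[0.74, 0, 0, 0, 0.77, 0, 0], [0.74, 0, 0, 0, 0.77, 0, 0], [0.74, 0, 0, 0, 0.77, 0, 0], [0.74, 0, 0, 0, 0.77, 0, 0], [0.74, 0, 0, 0, 0.77, 0, 0], [0.74, 0, 0, 0, 0.77, 0, 0], [0.74, 0, 0, 0, 0.77, 0, 0], [0.74, 0, 0, 0, 0.77, 0, 0], [0.74, 0, 0, 0, 0.77, 0, 0], [0.74, 0, 0, 0, 0.77, 0, 0]]]'

```text
clock: 6.92
tcp_pos: [0.5825, -0.0544, 0.1227]
tcp_rot: [0.46, 0.537, 0.46, -0.537]
ft_force: [-0.3, -0.3, 0.2]
opening: 0.257
```

```bash
python3 -c "
from h import *
go(.027,-.070,.09,EX)
im,c=snap('scene','s4')
p,r=plate(im,c,(225,215,330,290)); b=cv2.boxPoints(r)/1000
print(r,[L(q) for q in b])
cv2.imwrite('pics/s4c.png',cv2.resize(im[150:350,110:390,::-1],None,fx=2.8,fy=2.8))"
```

```text
t 6.9167 ledge [ 0.0261 -0.0715] 0.12265047870370704 shift [ 0.0327  0.001  -0.0015] rot [ 0.0529 -0.0001 -0.0004] F [-0.2901 -0.3151  0.169 ] op 0.2573284120598917 q [-0.481   0.5401  0.6857  1.8766 -0.4368  0.8789  0.2653]
per mm: ledge x [0.0004 0.9986 0.0528] ledge y [ 0.0001  0.0528 -0.9986] z [-1.      0.0004 -0.0001]
((559.3494873046875, 28.252471923828125), (145.49549865722656, 153.11375427246094), 78.13008880615234) [array([-0.0901, -0.0682]), array([ 0.063 , -0.0682]), array([0.0629, 0.0773]), array([-0.0902,  0.0773])]
```

View pics/s4c.png

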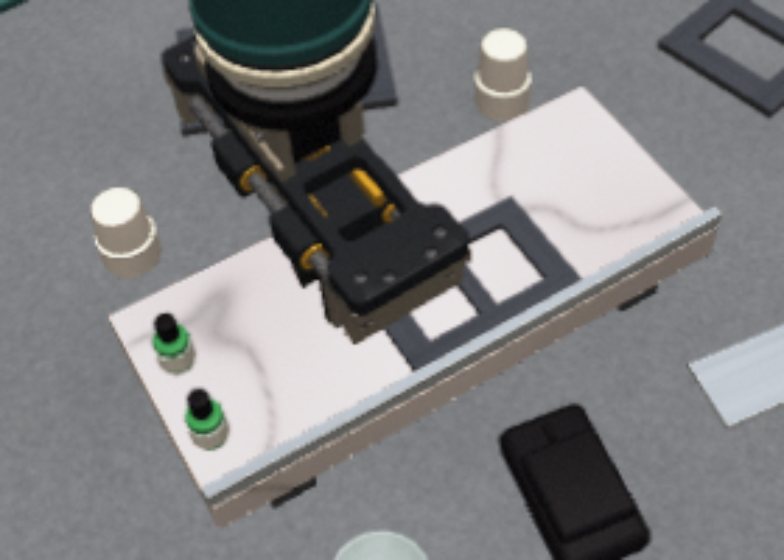

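The plate lies along the strip, its near corner at crop (415,370). The hand is behind its −y end and clear of both vials. Next I lower it.

>>> servo_tool --commands '[[[0.74, 0, 0.001, 0, 0.053, 0, 0], [0.74, 0.01, 0.001, 0, 0.053, 0, 0], [0.74, 0.025, 0.001, 0, 0.053, 0, 0], [0.74, 0.04, 0.001, 0, 0.053, 0, 0], [0.74, 0.05, 0.001, 0, 0.053, 0, 0], [0.74, 0.054, 0.001, 0, 0.053, 0, 0], [0.74, 0.057, 0.001, 0, 0.053, 0, 0], [0.74, 0.059, 0.001, 0, 0.053, 0, 0], [0.74, 0.06, 0.001, 0, 0.053, 0, 0], [0.74, 0.06, 0.001, 0, 0.053, 0, 0]]]'

```text
clock: 7.8
tcp_pos: [0.5835, -0.0546, 0.0629]
tcp_rot: [0.445, 0.55, 0.445, -0.549]
ft_force: [1.4, 0.6, -0.0]
opening: 0.26
```

```bash
python3 -c "
from h import *
go(.027,.090,.0625,EX)"
```

```text
t 7.8 ledge [ 0.0272 -0.0715] 0.06286632023188932 shift [ 0.0004 -0.0005 -0.1615] rot [-0.0022 -0.0002 -0.0006] F [ 1.4037  0.5943 -0.0119] op 0.26015942517342816 q [-0.4409  0.6296  0.637   1.9015 -0.5211  0.7806  0.2752]
per mm: ledge x [ 0.0006  1.     -0.0022] ledge y [ 0.0002 -0.0022 -1.    ] z [-1.      0.0006 -0.0002]
```

>>> servo_tool --commands '[[[0.74, 0, 0, -0.005, 0, 0, 0], [0.74, 0, 0, -0.01, 0, 0, 0], [0.74, 0, 0, -0.015, 0, 0, 0], [0.74, 0, 0, -0.02, 0, 0, 0], [0.74, 0, 0, -0.025, 0, 0, 0], [0.74, 0, 0, -0.03, 0, 0, 0], [0.74, 0, 0, -0.035, 0, 0, 0], [0.74, 0, 0, -0.04, 0, 0, 0], [0.74, 0, 0, -0.045, 0, 0, 0], [0.74, 0, 0, -0.05, 0, 0, 0]]]'

```text
clock: 8.63
tcp_pos: [0.5939, -0.0054, 0.0627]
tcp_rot: [0.445, 0.55, 0.445, -0.55]
ft_force: [-0.3, -2.4, 2.6]
opening: 0.263
```

>>> servo_tool --commands '[[[0.74, 0, 0, -0.005, 0, 0, 0], [0.74, 0, 0, -0.01, 0, 0, 0], [0.74, 0, 0, -0.015, 0, 0, 0], [0.74, 0, 0, -0.02, 0, 0, 0], [0.74, 0, 0, -0.025, 0, 0, 0], [0.74, 0, 0, -0.03, 0, 0, 0], [0.74, 0, 0, -0.035, 0, 0, 0], [0.74, 0, 0, -0.04, 0, 0, 0], [0.74, 0, 0, -0.045, 0, 0, 0], [0.74, 0, 0, -0.045, 0, 0, 0]]]'

```text
clock: 9.47
tcp_pos: [0.6033, 0.0403, 0.0624]
tcp_rot: [0.445, 0.55, 0.446, -0.549]
ft_force: [-0.4, 0.0, -0.3]
opening: 0.264
```

```bash
python3 -c "
from h import *
go(.027,.090,.0625,EX)
im,c=snap('scene','s5')
cv2.imwrite('pics/s5c.png',cv2.resize(im[150:350,110:390,::-1],None,fx=2.8,fy=2.8))"
```

```text
t 9.4667 ledge [0.0269 0.0254] 0.062418736277302864 shift [-0.      0.     -0.0646] rot [-0.0008 -0.001   0.0002] F [-0.3622  0.0305 -0.2886] op 0.26390519220011605 q [-0.5878  0.6562  0.6343  1.8545 -0.5272  0.8047  0.1151]
per mm: ledge x [-0.0002  1.     -0.0008] ledge y [ 0.001  -0.0008 -1.    ] z [-1.     -0.0002 -0.001 ]
```

View pics/s5c.png

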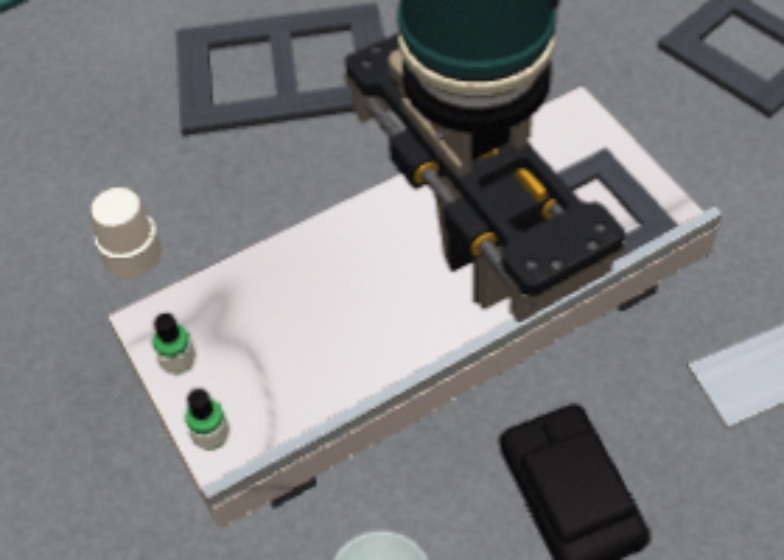

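The plate slides straight along the strip, with its front-end corners at crop (608,150) and (676,225). The vials are untouched. I push on and stop a little short of the goal.

>>> servo_tool --commands '[[[0.74, 0, 0, -0.004, 0, 0, 0], [0.74, 0, 0, -0.008, 0, 0, 0], [0.74, 0, 0, -0.012, 0, 0, 0], [0.74, 0, 0, -0.016, 0, 0, 0], [0.74, 0, 0, -0.02, 0, 0, 0], [0.74, 0, 0, -0.024, 0, 0, 0], [0.74, 0, 0, -0.028, 0, 0, 0], [0.74, 0, 0, -0.032, 0, 0, 0], [0.74, 0, 0, -0.035, 0, 0, 0], [0.74, 0, 0, -0.037, 0, 0, 0]]]'

```text
clock: 10.35
tcp_pos: [0.6109, 0.0752, 0.0626]
tcp_rot: [0.445, 0.55, 0.445, -0.55]
ft_force: [0.2, -0.6, -0.6]
opening: 0.257
```

>>> servo_tool --commands '[[[0.74, 0, 0, -0.003, 0, 0, 0], [0.74, 0, 0, -0.006, 0, 0, 0], [0.74, 0, 0, -0.009, 0, 0, 0], [0.74, 0, 0, -0.012, 0, 0, 0], [0.74, 0, 0, -0.015, 0, 0, 0], [0.74, 0, 0, -0.018, 0, 0, 0], [0.74, 0, 0, -0.021, 0, 0, 0], [0.74, 0, 0, -0.023, 0, 0, 0], [0.74, 0, 0, -0.025, 0, 0, 0], [0.74, 0, 0, -0.025, 0, 0, 0]]]'

```text
clock: 11.18
tcp_pos: [0.6161, 0.0997, 0.0626]
tcp_rot: [0.445, 0.55, 0.445, -0.549]
ft_force: [-0.4, 0.2, 1.0]
opening: 0.26
```

>>> servo_tool --commands '[[[0.74, 0, 0, 0.01, 0, 0, 0], [0.74, 0, 0, 0.03, 0, 0, 0], [0.74, 0, 0, 0.03, 0, 0, 0], [0.74, -0.03, 0, 0.05, 0, 0, 0], [0.74, -0.07, 0, 0.09, 0, 0, 0], [0.74, -0.1, 0, 0.13, 0, 0, 0], [0.74, -0.1, 0, 0.16, 0, 0, 0], [0.74, -0.1, 0, 0.16, 0, 0, 0], [0.74, -0.1, 0, 0.16, 0, 0, 0], [0.74, -0.1, 0, 0.16, 0, 0, 0]]]'

```text
clock: 12.02
tcp_pos: [0.5826, -0.0571, 0.1626]
tcp_rot: [0.444, 0.55, 0.445, -0.55]
ft_force: [-0.5, 1.1, -0.1]
opening: 0.258
```

```bash
python3 -c "
from h import *
go(.027,.090,.0625,EX)
im,c=snap('scene','s6')
cv2.imwrite('pics/s6c.png',cv2.resize(im[130:330,150:430,::-1],None,fx=2.8,fy=2.8,interpolation=cv2.INTER_CUBIC))
im,c=snap('top','t6')
cv2.imwrite('pics/t6c.png',cv2.resize(im[110:265,180:425,::-1],None,fx=3.2,fy=3.2,interpolation=cv2.INTER_CUBIC))"
```

```text
t 12.0167 ledge [ 0.0268 -0.0742] 0.16257368211257306 shift [ 0.1003 -0.0004 -0.164 ] rot [-0.0035 -0.0013 -0.    ] F [-0.5115  1.0519 -0.1002] op 0.2581555628453189 q [-0.52    0.4941  0.7427  1.8499 -0.4055  0.9543  0.1918]
per mm: ledge x [ 0.      1.     -0.0035] ledge y [ 0.0013 -0.0035 -1.    ] z [-1.      0.     -0.0013]
```

View pics/s6c.png

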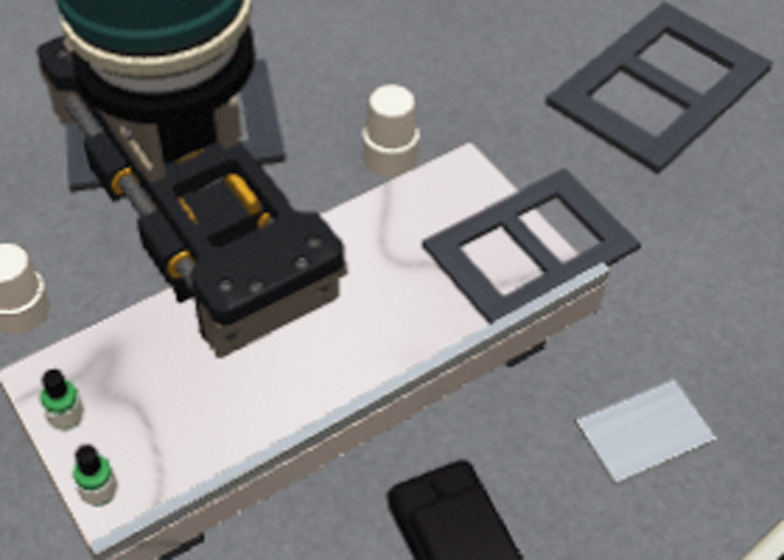

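View pics/t6c.png

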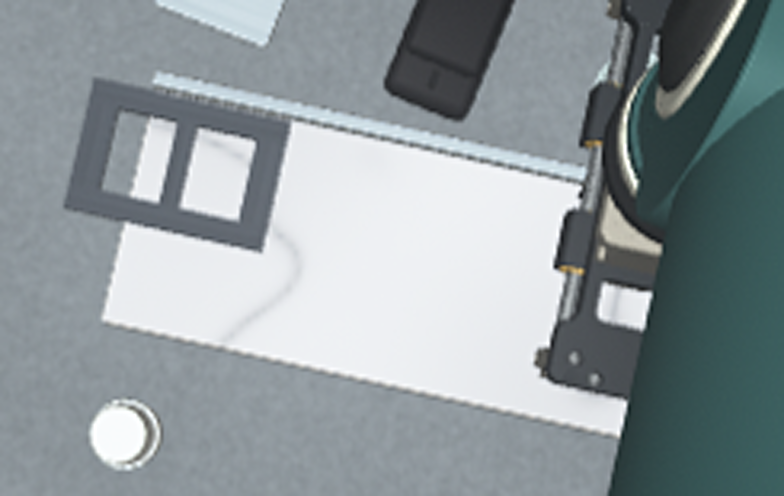

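The plate sits along the strip and overhangs the open end, with top-crop corners at (95,79), (290,122), (262,251) and (66,208). The canister, cover, mouse and vials look unmoved. Next I compute the numbers.

```bash
python3 -c "
from h import *
np.set_printoptions(precision=4,suppress=True)
c=bot.get_calibration('top')
P=np.array([L(at(c,180+u/3.2,110+v/3.2,.066)) for u,v in [(95,79),(290,122),(262,251),(66,208)]]); print(P,P.mean(0))
print('end',L(at(c,180+103/3.2,110+322/3.2,.06)))
c=bot.get_calibration('scene')
P=np.array([L(at(c,150+u/2.8,130+v/2.8,.066)) for u,v in [(640,245),(492,322),(423,243),(562,170)]]); print(P,P.mean(0))
print('end',L(at(c,150+471/2.8,130+143/2.8,.06)))
"
```

```text
[[ 0.0634  0.2141]
 [ 0.0638  0.0959]
 [-0.015   0.0952]
 [-0.0154  0.2132]] [0.0242 0.1546]
end [-0.076   0.1778]
[[ 0.068   0.2141]
 [ 0.0643  0.0955]
 [-0.0108  0.0954]
 [-0.0117  0.2127]] [0.0275 0.1544]
end [-0.0708  0.1788]
```

Both cameras agree: y ≈ 154.5 mm (overhang about 35 mm), x ≈ 24–27 mm, angle under 0.5° in the top view. That is well inside the band, so I rise clear.

>>> servo_tool --commands '[[[0.74, -0.03, 0, 0, 0, 0, 0], [0.74, -0.06, 0, 0, 0, 0, 0], [0.74, -0.09, 0, 0, 0, 0, 0], [0.74, -0.09, 0, 0, 0, 0, 0], [0.74, -0.09, 0, 0, 0, 0, 0], [0.74, -0.09, 0, 0, 0, 0, 0], [0.74, -0.09, 0, 0, 0, 0, 0], [0.74, -0.09, 0, 0, 0, 0, 0], [0.74, -0.09, 0, 0, 0, 0, 0], [0.74, -0.09, 0, 0, 0, 0, 0]]]'

```text
clock: 12.95
tcp_pos: [0.5823, -0.0574, 0.2519]
tcp_rot: [-0.445, -0.549, -0.445, 0.55]
ft_force: [-0.2, -0.1, -0.8]
opening: 0.259
```

```bash
python3 -c "
from h import *
o=bot.get_obs();print(o['clock'],o['tcp_pos'],o['ft_force']);print(bot.hand_in())"
```

```text
12.95 [ 0.58234395 -0.05739125  0.25189675] [-0.21195869 -0.11957072 -0.82016616]
the job is handed in; nothing more can be done
None
```

I pushed the plate against the guide strip with two spread fingers. Then I pushed it along the strip from its −y end, rose clear and handed in at about 13 s.

**Plate position:** both cameras put its centre at y ≈ 154.5 mm and x ≈ 24 mm (top) or 27 mm (scene) in the ledge frame. That makes the overhang about 35–36 mm: a little under the 40 mm asked for, but inside the 27–53 mm allowed. I left it there rather than nudge it again.

**Angle to the strip:** the top view gives under 0.5°. The scene view's corner points, read by eye, suggest 1–2°. Both are below the 5° limit.

**Disagreements:** the two cameras differ by about 3 mm in x, and the fingers' last position implied y ≈ 157 mm rather than 154.5.

**Everything else:** the plate looked flat, and the vials, the canister near the open end, the mouse and the cover looked unmoved in the last pictures. The dish was mostly hidden by the hand, and the other canister only partly in view. I judged all of these by eye only, and took no picture after the final rise.

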